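# Put the stray stationery back in its drawer trays

## Robot

A 6-joint arm with a two-finger parallel gripper is mounted at the origin on the work surface. World frame = base frame: x ahead of the robot, y to its left, z up, the work surface at z = 0. Lengths are in m, angles in rad, forces in N, time in s.
With the tool pointing down it reaches from about 0.275 to 0.875 m from the base axis. Payload 12.5 kg.
Tool frame: the origin (TCP) lies at the very end of the fingers, on their centre line; the grasp point (between the pads) lies 19 mm behind it; z points along the fingers, y is the line along which they close (so a half turn about z gives the same grasp; the last joint's range is limited). The gripper opens to 85 mm and grips with 20 to 120 N. Pads are 22 mm wide; open, the fingers measure 114 mm over their backs; the gripper's body (76 mm by 85 mm) begins 54 mm behind the grasp point. The pads swing forward as they close: fully open they stand 13 mm farther back than shut.
Start: joints at [1.184, 0.351, 1.652, -0, 1.139, -0.085], TCP at [0.163, 0.525, 0.231] pointing down, gripper open.
Joint ranges: [-2.75, 2.75], [-0.79, 2.1], [0.01, 2.65], [-1.57, 4.71], [0.07, 3.14], [-2.87, 2.87]. Speed limits (rad/s): [2.22, 2.22, 2.79, 3.14, 3.14, 3.14].

## Interface

Orientations are given as a unit quaternion [x, y, z, w].
In Python, from station import * gives the robot as it stands. The module is installed in compiled form; this text tells all that it offers.
- The arm moves only by the tool step_arm, never from a script. Its argument "moves" is one flat list of numbers, 7 for each row, row after row: the shift along the tool's x, y, z in units of 40 mm (1.0 is 40 mm), then the turn, a rotation vector about the tool's x, y, z in units of 0.08 rad (1.0 is 0.08 rad), then the closure, from -1 (fully open) to 1 (shut). A call has 1 to 20 rows; each row shifts and turns the commanded pose from where the row before left it, along the tool's axes as they then stand; what a row does not reach is not made up. A row lasts 1/8 s, in which the tool goes at most 62.5 mm and 10.7 degrees, less where a joint would pass 70% of its speed; a pose out of reach is approached as far as the arm can. A call with a number of a shift or a turn outside -1 to 1 is refused whole. A call with a gripper value outside its range is refused whole. The fingers move at their own pace and stop on an object; "squeeze" is the grip in N (left out, the last holds). Time passes only in rows, so rows that do not move let the fingers close. It gives the time, the measured TCP pose, the force, the opening and the grip force at its end, in the units of the state.
- read_state(): the state, without advancing time (a new reading comes with each control period).
- grab_frame(name): name is "scene" or "side" or "wrist"; returns a dict with "image" (420x560x3 uint8, red, green, blue), "range_z" (420x560 float32, m along the optical axis (not along the pixel's ray), 0 where there is no reading), "K" (3x3 intrinsics, pixels), "T" (4x4, takes a point from camera to world coordinates). Camera axes: x right, y up, looking along -z (the intrinsics and any distortion apply to the point x, -y, -z); pixel columns grow to the right and rows downward; lengths in m; the calibration is good to about 2 mm. A picture is of the moment at which its call begins.
- sign_off(): hands the job in; it is judged then, once.
The state is a dict: "clock": time; "joint_positions": joint angles; "dq": joint speeds; "tau": joint torques, N m; "tcp_pos": TCP position; "eef_rot": TCP orientation; "wrist_force": force on the tool from outside, world axes, zero at the start; "moment": the same for the moment, N m; "finger_gap": finger opening in m; "grip_force": force on a finger pad.
Only numpy, scipy, OpenCV 4.12 (cv2) and the standard library are available. Lean on these libraries where they do the work, as an engineer would, in place of code of your own. Each camera call takes 0.05 s, during which the arm holds its last target. There are 200 camera calls.

## Task

Put the five stray pieces of stationery on the desk - two rolls of sticky tape, two binder clips and one flat highlighter - away in the three white trays, each in the tray that already holds one of its own kind. Every piece must end up lying flat on the bottom of its tray, the same side up as it lies now and not on top of another, let go and still. Do not knock or shift the green cup or the small black speaker.

Things in the scene. Friction and masses are not known exactly. Their poses are not given: they have to be found in the camera images.
- roll_1: stray roll of clear sticky tape lying flat on the desk: ring of yellowish tape on a white core, outside diameter 50 mm, hole 26 mm, 19 mm high, 30 g. Origin: centre of its underside; z up along its axis, yaw means nothing. roll_1 and roll_2 are alike.
- roll_2: stray roll of clear sticky tape lying flat on the desk: ring of yellowish tape on a white core, outside diameter 50 mm, hole 26 mm, 19 mm high, 30 g. Origin: centre of its underside; z up along its axis, yaw means nothing. roll_1 and roll_2 are alike.
- clip_1: stray black binder clip lying on one jaw on the desk, 30 g: wedge 51 mm long (its x, between its two triangular ends), from y -18 mm (mouth, 8 mm high) to +17 (flat spine, 24 high). Silver wire levers (|x| < 13 mm) fold back past the spine to y 27, z 35. Origin: underside, mid-length; z up. Grip across the 51 mm, ends near y +6. clip_1 and clip_2 are alike.
- clip_2: stray black binder clip lying on one jaw on the desk, 30 g: wedge 51 mm long (its x, between its two triangular ends), from y -18 mm (mouth, 8 mm high) to +17 (flat spine, 24 high). Silver wire levers (|x| < 13 mm) fold back past the spine to y 27, z 35. Origin: underside, mid-length; z up. Grip across the 51 mm, ends near y +6. clip_1 and clip_2 are alike.
- highlighter: the stray flat block-shaped highlighter pen, grey body and black cap (cap at its +x end), lying flat on the desk: 105 mm along its x, 27 mm wide along its y, 17 mm high (a 1.5 mm ridge on the cap's top), about 22 g. Origin: centre of its underside; z up.
- tape_tray: White plastic drawer tray, fixed, one of three alike: outside 116 (its x) x 206 (its y) x 22 mm high, lip 2 mm; walls and floor 3 mm, inside 110 x 200. Origin: centre of underside, z up. Tape tray: a loose roll like the stray ones lies at its +y end, centred at about y +62 mm; the rest is empty, room for two more rolls in a row along y.
- clip_tray: White plastic drawer tray, fixed, one of three alike: outside 116 (its x) x 206 (its y) x 22 mm high, lip 2 mm; walls and floor 3 mm, inside 110 x 200. Origin: centre of underside, z up. Clip tray: a loose clip like the stray ones lies at its +y end, origin at about y +58 mm, its length along the tray's x; the rest is empty, room for two more in a row along y.
- pen_tray: White plastic drawer tray, fixed, one of three alike: outside 116 (its x) x 206 (its y) x 22 mm high, lip 2 mm; walls and floor 3 mm, inside 110 x 200. Origin: centre of underside, z up. Pen tray: a loose highlighter like the stray one lies along its +x long wall, centre line at about x +38 mm, length along y; the rest is empty, room for one more beside it.
- cup: bystander: pale green ceramic cup without a handle, standing on the desk nearer the robot than the trays, 74 mm across the rim, 85 mm high. Origin: centre of its underside.
- speaker: bystander: small black cube loudspeaker standing among the stray things, 52 by 52 mm, 46 mm high. Origin: centre of its underside.

How it is judged:
At the end, for the whole second after the job is handed in: Each roll, clip and the highlighter has its origin in its own kind's tray: within 50 mm of the tray centre along tray x, 95 mm along y, under 8 mm above the tray origin (so on its floor, not stacked), within 0.15 rad of flat, same side up, at rest (under 20 mm/s, 0.3 rad/s) (x of roll_1 in the frame of tape_tray between -0.05 and 0.05 m and y of roll_1 in the frame of tape_tray between -0.095 and 0.095 m and z of each of roll_1, roll_2 in the frame of tape_tray below 0.008 m and angle between each of roll_1, roll_2, clip_1, clip_2, highlighter's own z axis and vertical below 0.15 rad and linear speed of each of roll_1, roll_2, clip_1, clip_2, highlighter below 0.02 m/s and angular speed of each of roll_1, roll_2, clip_1, clip_2, highlighter below 0.3 rad/s and x of roll_2 in the frame of tape_tray between -0.05 and 0.05 m and y of roll_2 in the frame of tape_tray between -0.095 and 0.095 m and x of clip_1 in the frame of clip_tray between -0.05 and 0.05 m and y of clip_1 in the frame of clip_tray between -0.095 and 0.095 m and z of each of clip_1, clip_2 in the frame of clip_tray below 0.008 m and x of clip_2 in the frame of clip_tray between -0.05 and 0.05 m and y of clip_2 in the frame of clip_tray between -0.095 and 0.095 m and x of highlighter in the frame of pen_tray between -0.05 and 0.05 m and y of highlighter in the frame of pen_tray between -0.095 and 0.095 m and z of highlighter in the frame of pen_tray below 0.008 m); the robot touches nothing.
It fails at once if the green cup is shifted by more than 20 mm or tipped by more than 0.2 rad (distance of cup from where it was at the start of the episode above 0.02 m or angle between cup's own z axis and vertical above 0.2 rad).
It fails at once if the black speaker is shifted by more than 20 mm or tipped by more than 0.2 rad (distance of speaker from where it was at the start of the episode above 0.02 m or angle between speaker's own z axis and vertical above 0.2 rad).
It also fails if it takes over 120 s, if anything falls off the work surface, if the arm or the gripper's body presses on something with over 40 N, if the wrist force passes 120 N, or if a joint passes its speed limit or range.

## Working session

There is one attempt and no reset: what is moved stays moved. The work goes in short steps, Python scripts to look and compute and a tool call to move; the robot and the scene stay as the last step left them, time stands still between calls to the robot, and variables do not carry over. Pictures are saved under pics/ and viewed, at most 14 in all, crops included, and the job is handed in when it is done.

Besides the shell and the picture viewer there is one more tool, called as name(argument=value, ...) on one line, values as JSON. step_arm: Moves the arm, as the interface text tells. Shifts and turns lie within -1 to 1; 1 stands for 40 mm of shift or 0.08 rad of turn. Its arguments: {"type":"object","properties":{"moves":{"type":"array","items":{"type":"number"}},"squeeze":{"type":"number"}},"required":["moves"]}

```bash
mkdir -p pics; cat > h.py <<'E'
import numpy as np, cv2
from station import *
def grab(n):
    f=grab_frame(n); return f
def cloud(f):
    z=f["range_z"]; K=f["K"]; T=f["T"]
    v,u=np.mgrid[:z.shape[0],:z.shape[1]]
    p=np.stack([(u-K[0,2])/K[0,0]*z,-(v-K[1,2])/K[1,1]*z,-z,np.ones_like(z)],-1)
    w=(p@T.T)[...,:3]; w[z<=0]=np.nan
    return w
def save(f,n): cv2.imwrite(f"pics/{n}.png",f["image"][...,::-1])
E
python3 - <<'E'
from h import *
for n in ("scene","side"):
    f=grab(n); save(f,n+"0"); np.savez(n+"0.npz",**f); print(n,f["T"].round(3).tolist(),f["K"].tolist())
s=read_state(); print(s)
E
```

```text
scene [[0.185, -0.717, 0.672, 1.282], [0.983, 0.146, -0.114, -0.113], [-0.016, 0.681, 0.732, 0.895], [0.0, 0.0, 0.0, 1.0]] [[485.79183375276546, 0.0, 278.52329522251125], [0.0, 485.79183375276546, 203.44592768219465], [0.0, 0.0, 1.0]]
side [[0.758, 0.497, -0.423, 0.154], [-0.652, 0.593, -0.472, -0.394], [0.016, 0.634, 0.774, 0.711], [0.0, 0.0, 0.0, 1.0]] [[405.16143051891544, 0.0, 276.16145790318865], [0.0, 405.16143051891544, 203.60095600683124], [0.0, 0.0, 1.0]]
{'clock': 0.1, 'joint_positions': array([ 1.18442511e+00,  3.51211133e-01,  1.65236507e+00,  2.10617921e-05,
        1.13904982e+00, -8.45937890e-02]), 'dq': array([-0.00068361, -0.00090146,  0.00123476, -0.00100645,  0.00083852,
        0.00052272]), 'tau': array([ 4.66776510e-04, -5.06838191e+01, -2.91875142e+01, -3.46025195e-05,
        2.63207257e-03, -3.89311282e-06]), 'tcp_pos': array([0.16332841, 0.52488795, 0.23079459]), 'eef_rot': array([ 1.50321147e-01,  9.88637085e-01, -5.00193198e-04, -1.29846970e-04]), 'wrist_force': array([ 0.45045986, -0.38640516,  0.35050091]), 'moment': array([0.03490912, 0.02428631, 0.06594451]), 'grip_force': 0.0, 'finger_gap': 0.08543051264001392}
```

View pics/scene0.png

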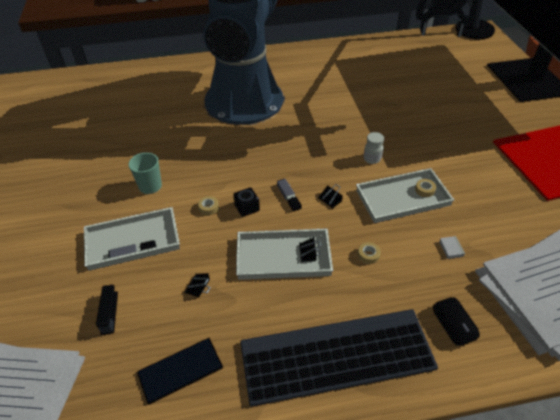

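View pics/side0.png

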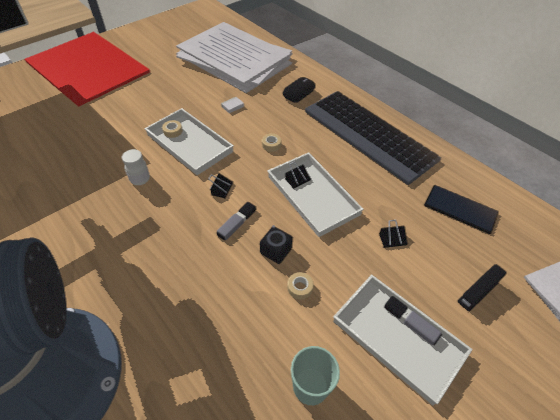

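The scene view shows rolls at (208,206) and (369,252), clips at (331,197) and (198,285), and the highlighter at (289,194). The speaker is at (246,201) and the cup at (146,173). The pen, clip and tape trays are at (130,238), (284,254) and (404,196). I'll merge both views into a metric top view.

```bash
cat > top.py <<'E'
from h import *
def topmap(fs,x0,x1,y0,y1,res=0.001,zmax=0.12):
    # rows: x downward decreasing? row=(x1-x)/res, col=(y1-y)/res  (x up, y left)
    H=int((x1-x0)/res);W=int((y1-y0)/res)
    img=np.zeros((H,W,3),np.uint8);hz=np.full((H,W),-1.)
    for f in fs:
        f={k:f[k] for k in("image","range_z","K","T")}
        s=4
        big=cv2.resize(f["image"],None,fx=s,fy=s,interpolation=cv2.INTER_LINEAR)
        z=cv2.resize(f["range_z"],None,fx=s,fy=s,interpolation=cv2.INTER_NEAREST)
        K=f["K"].copy();K[:2]*=s;K[:2,2]+=(s-1)/2
        # nearest z is blocky but ok
        p=cloud(dict(range_z=z,K=K,T=f["T"])).reshape(-1,3);c=big.reshape(-1,3)
        ok=np.isfinite(p[:,0])&(p[:,2]<zmax);p=p[ok];c=c[ok]
        r=((x1-p[:,0])/res).astype(int);q=((y1-p[:,1])/res).astype(int)
        ok=(r>=0)&(r<H)&(q>=0)&(q<W);r,q,c,h=r[ok],q[ok],c[ok],p[ok,2]
        o=np.argsort(h);r,q,c,h=r[o],q[o],c[o],h[o]
        m=np.full((H,W),-1.);im=np.zeros_like(img);m[r,q]=h;im[r,q]=c
        up=m>hz+0.002 if f is not fs[0] else m>-1
        hz[up]=m[up];img[up]=im[up]
    return img,hz
E
python3 - <<'E'
from top import *
fs=[dict(np.load(n+"0.npz")) for n in("scene","side")]
X0,X1,Y0,Y1=.3,.8,-.4,.4
img,hz=topmap(fs,X0,X1,Y0,Y1)
for f in fs:
    p=cloud(f); print("desk z med",np.nanmedian(p[...,2][abs(p[...,2])<.02]))
np.savez("top.npz",img=img,hz=hz)
img=cv2.convertScaleAbs(img,alpha=1.4)
for k in range(0,500,50): 
    cv2.putText(img,f"{X1-k/1000:.2f}",(0,k+4),0,.35,(255,0,0)); cv2.line(img,(30,k),(36,k),(255,0,0))
for k in range(0,800,100):
    cv2.putText(img,f"{Y1-k/1000:.1f}",(k,495),0,.35,(255,0,0)); cv2.line(img,(k,480),(k,486),(255,0,0))
cv2.imwrite("pics/top.png",img[...,::-1])
m=((hz>.006)&(hz<.11)).astype(np.uint8); m=cv2.morphologyEx(m,cv2.MORPH_OPEN,np.ones((3,3)))
n,l,st,ce=cv2.connectedComponentsWithStats(m)
for i in range(1,n):
    if st[i,4]>250:
        c=np.argwhere(l==i)[:,::-1].astype(np.float32); r=cv2.minAreaRect(c)
        print("ctr x,y %.3f %.3f"%(X1-r[0][1]/1000,Y1-r[0][0]/1000),"size",np.round(r[1]),"ang %.1f"%r[2],"area",st[i,4],"hmax %.3f"%np.percentile(hz[l==i],98))
E
```

```text
desk z med 0.0009879955515537109
desk z med 0.0010351051470527395
ctr x,y 0.698 -0.378 size [ 30. 105.] ang 3.0 area 2948 hmax 0.046
ctr x,y 0.679 0.383 size [55. 35.] ang 90.0 area 1492 hmax 0.016
ctr x,y 0.670 -0.189 size [47. 56.] ang 34.6 area 2023 hmax 0.035
ctr x,y 0.625 0.006 size [213. 124.] ang 8.7 area 4874 hmax 0.026
ctr x,y 0.661 0.195 size [53. 50.] ang 84.8 area 1641 hmax 0.024
ctr x,y 0.628 0.061 size [38. 57.] ang 6.3 area 1902 hmax 0.032
ctr x,y 0.508 -0.317 size [125. 178.] ang 84.0 area 6601 hmax 0.025
ctr x,y 0.505 0.318 size [125. 175.] ang 85.0 area 3536 hmax 0.026
ctr x,y 0.494 0.385 size [53. 30.] ang 90.0 area 905 hmax 0.026
ctr x,y 0.472 0.159 size [56. 49.] ang 56.8 area 1913 hmax 0.035
ctr x,y 0.444 0.055 size [112.  29.] ang 77.5 area 2706 hmax 0.021
ctr x,y 0.462 -0.055 size [59. 54.] ang 74.2 area 2797 hmax 0.051
ctr x,y 0.441 -0.149 size [53. 53.] ang 86.6 area 1793 hmax 0.023
ctr x,y 0.348 0.304 size [54. 49.] ang 51.3 area 1889 hmax 0.079
ctr x,y 0.337 -0.291 size [72. 75.] ang 90.0 area 2308 hmax 0.088
```

View pics/top.png

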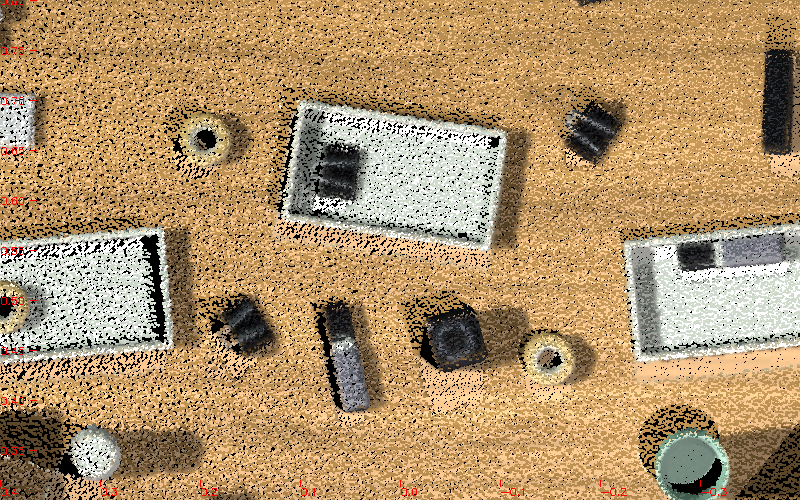

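```bash
cat > fit.py <<'E'
from h import *
from scipy.optimize import minimize
def h_roll(x,y): r=np.hypot(x,y); return np.where((r<.025)&(r>.013),.019,0)
def h_clip(x,y):
    h=np.where((abs(x)<.0255)&(y>-.018)&(y<.017),.008+(y+.018)/.035*.016,0)
    lev=(abs(x)<.013)&(abs(x)>.004)&(y>-.0)&(y<.027)
    return np.where(lev,np.maximum(h,.024+(y)/.027*.011),h)
def h_hl(x,y):
    return np.where((abs(x)<.0525)&(abs(y)<.0135),np.where(x>.01,.0175,.017),0)
def h_tray(x,y):
    o=(abs(x)<.058)&(abs(y)<.103); i=(abs(x)<.055)&(abs(y)<.1)
    return np.where(i,.003,np.where(o,.022,0))
def h_box(x,y): return np.where((abs(x)<.026)&(abs(y)<.026),.046,0)
def h_cup(x,y):
    return np.where((np.hypot(x,y)<.037)&(np.hypot(x,y)>.03),.085,np.nan)
def fit(P,model,x,y,rad,yaws,base=0.):
    # centre data around the guess
    d=P[(np.hypot(P[:,0]-x,P[:,1]-y)<rad)]
    def cost(q):
        c,s=np.cos(q[2]),np.sin(q[2]);dx,dy=d[:,0]-q[0],d[:,1]-q[1]
        h=model(c*dx+s*dy,-s*dx+c*dy)+base
        return np.minimum(abs(d[:,2]-h),.012).mean()
    best=None
    for w in yaws:
        r=minimize(cost,[x,y,w],method="Nelder-Mead",options=dict(initial_simplex=[[x-.006,y-.006,w-.1],[x+.008,y-.004,w],[x,y+.008,w],[x,y,w+.15]],xatol=1e-4,fatol=1e-7))
        if best is None or r.fun<best.fun: best=r
    return best.x,best.fun*1e3,d
def points(fs,zoff=.001):
    P=[]
    for f in fs:
        p=cloud(f).reshape(-1,3);p=p[np.isfinite(p[:,0])&(p[:,2]<.12)];P.append(p-[0,0,zoff])
    return np.vstack(P)
E
python3 - <<'E'
from fit import *
fs=[dict(np.load(n+"0.npz")) for n in("scene","side")]
A=np.arange(0,6.28,.4)
for tag,F in(("both",fs),("scene",fs[:1]),("side",fs[1:])):
    P=points(F); print(tag)
    for n,m,x,y,r,Y,b in[("rollL",h_roll,.661,.195,.04,[0],0),("rollR",h_roll,.441,-.149,.04,[0],0),
      ("clipL",h_clip,.472,.159,.05,A,0),("clipR",h_clip,.670,-.189,.05,A,0),("clipTray",h_clip,.628,.061,.032,A,.003),
      ("hl",h_hl,.444,.055,.07,[0.2,.2+3.14],0),("traytape",h_tray,.505,.333,.13,[.1],0),("trayclip",h_tray,.625,.006,.13,[-.15],0),("traypen",h_tray,.51,-.325,.13,[.1],0),("spk",h_box,.462,-.055,.045,[.1,.4],0)]:
        q,c,d=fit(P,m,x,y,r,Y,b); print(n,q.round(4),"%.2f"%c)
E
```

```text
both
rollL [0.6593 0.1967 0.0869] 3.28
rollR [ 0.4403 -0.1488  0.0817] 2.70
clipL [0.4739 0.1555 6.8397] 2.20
clipR [ 0.6672 -0.1919  5.7514] 2.28
clipTray [0.6287 0.0625 6.1628] 3.25
hl [0.4419 0.0564 0.2426] 1.79
traytape [0.5026 0.3384 0.0828] 3.27
trayclip [ 0.6246  0.0071 -0.1386] 2.94
traypen [ 0.5094 -0.335   0.105 ] 2.87
spk [ 0.4597 -0.054   0.2212] 4.30
scene
rollL [0.6593 0.1968 0.0619] 3.09
rollR [ 0.4388 -0.1492  0.0913] 3.40
clipL [0.4724 0.1557 0.5493] 2.33
clipR [ 0.6663 -0.1916 -0.569 ] 2.55
clipTray [ 0.6265  0.0628 -0.0819] 3.49
hl [0.4408 0.0563 0.2463] 1.96
traytape [0.5018 0.3392 0.0795] 3.37
trayclip [ 0.6224  0.0067 -0.1568] 2.93
traypen [ 0.5016 -0.3348  0.0911] 3.34
spk [ 0.4592 -0.0543  0.194 ] 4.76
side
rollL [0.6606 0.1959 0.1036] 3.36
rollR [ 0.4407 -0.149  -0.0105] 2.29
clipL [0.4743 0.1551 0.5728] 2.02
clipR [ 0.6686 -0.193   5.75  ] 1.90
clipTray [0.6289 0.0628 6.1545] 2.75
hl [0.4429 0.0567 0.2474] 1.64
traytape [0.504  0.3383 0.0888] 3.05
trayclip [ 0.6253  0.0068 -0.1496] 2.75
traypen [ 0.5095 -0.3352  0.1035] 2.59
spk [ 0.4607 -0.0548  0.2657] 3.93
```

```bash
cat > go.py <<'E'
import sys; from h import *
from scipy.spatial.transform import Rotation as R
def go(x,y,z,ang):
    s=read_state(); M=R.from_quat(s["eef_rot"]).as_matrix(); p=s["tcp_pos"]
    a=np.arctan2(M[1,1],M[0,1]); d=(ang-a+np.pi/2)%np.pi-np.pi/2
    M2=R.from_rotvec([0,0,d]).as_matrix()@np.array([[np.sin(a),np.cos(a),0],[-np.cos(a),np.sin(a),0],[0,0,-1]])
    t=M2.T@(np.array([x,y,z])-p)/.04
    print("t %.2f pos %s tilt %.4f a %.3f j6 %.2f gap %.3f | turn z %.2f (x.08) then shift %s"%(s["clock"],p.round(4),np.arccos(-M[2,2]),a,s["joint_positions"][5],s["finger_gap"],-d/.08,t.round(2)))
go(*map(float,sys.argv[1:5]))
E
python3 go.py .4707 .1606 .1 .556
```

```text
t 0.10 pos [0.1633 0.5249 0.2308] tilt 0.0010 a 1.269 j6 -0.08 gap 0.085 | turn z 8.91 (x.08) then shift [11.79  1.72  3.27]
```

```bash
sed -i 's/\[\[np.sin(a),np.cos(a),0\],\[-np.cos(a),np.sin(a),0\]/[[-np.sin(a),np.cos(a),0],[np.cos(a),np.sin(a),0]/' go.py; python3 go.py .4707 .1606 .1 .556
```

```text
t 0.10 pos [0.1633 0.5249 0.2308] tilt 0.0010 a 1.269 j6 -0.08 gap 0.085 | turn z 8.91 (x.08) then shift [-11.79   1.72   3.27]
```

step_arm(moves=[0, 0, 0, 0, 0, 0.99, -1, 0, 0, 0, 0, 0, 0.99, -1, 0, 0, 0, 0, 0, 0.99, -1, 0, 0, 0, 0, 0, 0.99, -1, 0, 0, 0, 0, 0, 0.99, -1, 0, 0, 0, 0, 0, 0.99, -1, 0, 0, 0, 0, 0, 0.99, -1, 0, 0, 0, 0, 0, 0.99, -1, 0, 0, 0, 0, 0, 0.99, -1, 0, 0, 0, 0, 0, 0, -1], squeeze=40)

```text
clock: 1.35
tcp_pos: [0.1634, 0.525, 0.231]
eef_rot: [0.486, 0.874, -0.0, 0.0]
wrist_force: [-0.7, 0.7, 0.5]
finger_gap: 0.0853
grip_force: 0.0
```

step_arm(moves=[-0.98, 0.143, 0, 0, 0, 0, -1, -0.98, 0.143, 0, 0, 0, 0, -1, -0.98, 0.143, 0, 0, 0, 0, -1, -0.98, 0.143, 0, 0, 0, 0, -1, -0.98, 0.143, 0, 0, 0, 0, -1, -0.98, 0.143, 0, 0, 0, 0, -1, -0.98, 0.143, 0, 0, 0, 0, -1, -0.98, 0.143, 0, 0, 0, 0, -1, -0.98, 0.143, 0, 0, 0, 0, -1, -0.98, 0.143, 0, 0, 0, 0, -1, -0.98, 0.143, 0, 0, 0, 0, -1, -0.98, 0.143, 0, 0, 0, 0, -1, 0, 0, 0.8, 0, 0, 0, -1, 0, 0, 0.8, 0, 0, 0, -1, 0, 0, 0.8, 0, 0, 0, -1, 0, 0, 0.8, 0, 0, 0, -1, 0, 0, 0, 0, 0, 0, -1, 0, 0, 0, 0, 0, 0, -1])

```text
clock: 3.6
tcp_pos: [0.4706, 0.162, 0.1043]
eef_rot: [0.485, 0.874, 0.0, 0.0]
wrist_force: [-0.3, 0.5, 0.3]
finger_gap: 0.0853
grip_force: 0.0
```

```bash
python3 go.py .4707 .1606 .002 .556; python3 -c "
from h import *
f=grab('wrist'); save(f,'w1'); print(f['T'].round(3).tolist())"
```

```text
t 3.60 pos [0.4706 0.162  0.1043] tilt 0.0011 a 0.557 j6 -0.32 gap 0.085 | turn z 0.01 (x.08) then shift [-0.03 -0.02  2.56]
[[0.849, -0.503, -0.163, 0.428], [0.529, 0.809, 0.259, 0.229], [0.002, -0.306, 0.952, 0.246], [0.0, 0.0, 0.0, 1.0]]
```

View pics/w1.png

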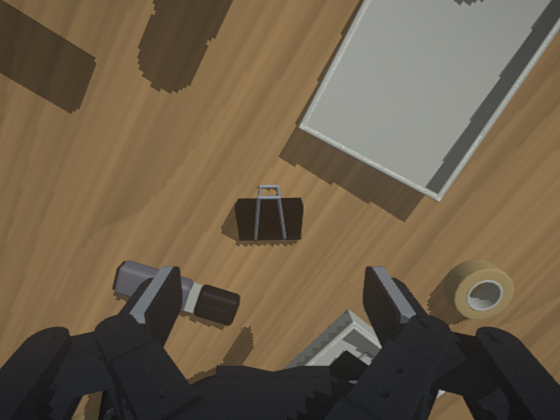

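The wrist view shows clip_1 at (270,218), aligned with the fingers and with its levers pointing up in the image, as fitted. I'll descend and grip.

step_arm(moves=[0, 0, 0.7, 0, 0, 0, -1, 0, 0, 0.7, 0, 0, 0, -1, 0, 0, 0.7, 0, 0, 0, -1, 0, 0, 0.42, 0, 0, 0, -1, 0, 0, 0, 0, 0, 0, -1, 0, 0, 0, 0, 0, 0, 1, 0, 0, 0, 0, 0, 0, 1, 0, 0, 0, 0, 0, 0, 1, 0, 0, 0, 0, 0, 0, 1, 0, 0, 0, 0, 0, 0, 1], squeeze=30)

```text
clock: 4.9
tcp_pos: [0.4707, 0.162, 0.0035]
eef_rot: [0.486, 0.874, 0.001, 0.001]
wrist_force: [-1.1, 0.2, 7.2]
finger_gap: 0.05
grip_force: 30.8
```

step_arm(moves=[0, 0, -0.5, 0, 0, 0, 1, 0, 0, -0.9, 0, 0, 0, 1, 0, 0, -1, 0, 0, 0, 1, 0, 0, 0, 0, 0, 0, 1, 0, 0, 0, 0, 0, 0, 1])

```text
clock: 5.52
tcp_pos: [0.4699, 0.1618, 0.0983]
eef_rot: [0.486, 0.874, -0.0, -0.0]
wrist_force: [0.8, 0.2, -0.4]
finger_gap: 0.0502
grip_force: 32.0
```

```bash
cat > tray.py <<'E'
import sys,numpy as np
T=dict(tape=(.5026,.3384,.083),clip=(.6246,.0070,-.147),pen=(.5090,-.335,.103))
n,x,y=sys.argv[1],float(sys.argv[2]),float(sys.argv[3]);t=T[n];c,s=np.cos(t[2]),np.sin(t[2])
print("%.4f %.4f"%(t[0]+c*x-s*y,t[1]+s*x+c*y))
E
a=$(python3 tray.py clip 0 4); b=$(python3 tray.py clip 0 .004); echo $b; python3 go.py $b .1 -.147
```

```text
0.6252 0.0110
t 5.53 pos [0.4699 0.1618 0.0983] tilt 0.0000 a 0.556 j6 -0.32 gap 0.050 | turn z 8.79 (x.08) then shift [-3.16  4.39 -0.04]
```

step_arm(moves=[0, 0, 0, 0, 0, 0.977, 1, 0, 0, 0, 0, 0, 0.977, 1, 0, 0, 0, 0, 0, 0.977, 1, 0, 0, 0, 0, 0, 0.977, 1, 0, 0, 0, 0, 0, 0.977, 1, 0, 0, 0, 0, 0, 0.977, 1, 0, 0, 0, 0, 0, 0.977, 1, 0, 0, 0, 0, 0, 0.977, 1, 0, 0, 0, 0, 0, 0.977, 1, 0, 0, 0, 0, 0, 0, 1, -0.632, 0.878, 0, 0, 0, 0, 1, -0.632, 0.878, 0, 0, 0, 0, 1, -0.632, 0.878, 0, 0, 0, 0, 1, -0.632, 0.878, 0, 0, 0, 0, 1, -0.632, 0.878, 0, 0, 0, 0, 1, 0, 0, 0, 0, 0, 0, 1, 0, 0, 0, 0, 0, 0, 1])

```text
clock: 7.65
tcp_pos: [0.6244, 0.0114, 0.0976]
eef_rot: [0.757, 0.654, -0.001, -0.001]
wrist_force: [0.1, 0.4, -1.0]
finger_gap: 0.0502
grip_force: 31.9
```

```bash
python3 go.py .6252 .0110 .0075 -.147; python3 -c "
from h import *
f=grab('wrist'); save(f,'w2')"
```

```text
t 7.65 pos [0.6244 0.0114 0.0976] tilt 0.0019 a -0.146 j6 0.09 gap 0.050 | turn z 0.01 (x.08) then shift [-0.01  0.02  2.25]
```

View pics/w2.png

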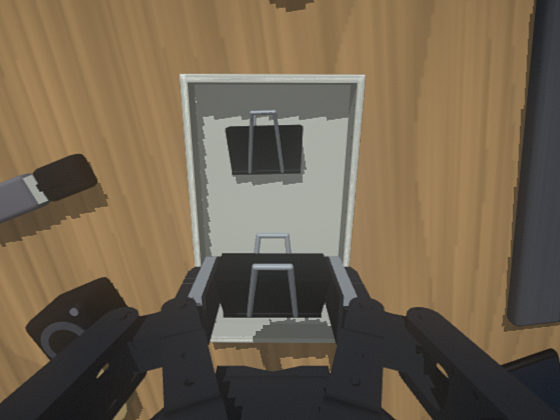

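The clip is held level at (272,280), squared with the tray and clear of the clip already there at (265,148). I'll lower and release it.

step_arm(moves=[0, 0, 0.8, 0, 0, 0, 1, 0, 0, 0.8, 0, 0, 0, 1, 0, 0, 0.4, 0, 0, 0, 1, 0, 0, 0.25, 0, 0, 0, 1, 0, 0, 0, 0, 0, 0, 1, 0, 0, 0, 0, 0, 0, 1, 0, 0, 0, 0, 0, 0, -0.45, 0, 0, 0, 0, 0, 0, -0.45, 0, 0, 0, 0, 0, 0, -0.45, 0, 0, 0, 0, 0, 0, -0.45, 0, 0, -0.3, 0, 0, 0, -0.45, 0, 0, -0.6, 0, 0, 0, -0.45, 0, 0, -0.9, 0, 0, 0, -0.45, 0, 0, -0.5, 0, 0, 0, -1, 0, 0, 0, 0, 0, 0, -1])

```text
clock: 9.57
tcp_pos: [0.626, 0.0111, 0.102]
eef_rot: [0.757, 0.653, 0.001, 0.001]
wrist_force: [-0.4, 1.0, -0.4]
finger_gap: 0.0851
grip_force: 0.0
```

```bash
python3 - <<'E'
import numpy as np
print("clipR grip",.6672-.006*np.sin(-.55),-.1919+.006*np.cos(-.55))
E
python3 go.py .6708 -.1870 .1 -.545
```

```text
clipR grip 0.670336123373584 -0.18678485286764296
t 9.57 pos [0.626  0.0111 0.102 ] tilt 0.0027 a -0.147 j6 0.09 gap 0.085 | turn z 4.97 (x.08) then shift [-3.65  3.53  0.05]
```

step_arm(moves=[0, 0, 0, 0, 0, 0.994, -1, 0, 0, 0, 0, 0, 0.994, -1, 0, 0, 0, 0, 0, 0.994, -1, 0, 0, 0, 0, 0, 0.994, -1, 0, 0, 0, 0, 0, 0.994, -1, 0, 0, 0, 0, 0, 0, -1, -0.913, 0.882, 0, 0, 0, 0, -1, -0.913, 0.882, 0, 0, 0, 0, -1, -0.913, 0.882, 0, 0, 0, 0, -1, -0.913, 0.882, 0, 0, 0, 0, -1, 0, 0, 0, 0, 0, 0, -1, 0, 0, 0, 0, 0, 0, -1])

```text
clock: 11.08
tcp_pos: [0.6697, -0.1865, 0.0996]
eef_rot: [0.871, 0.491, -0.0, -0.001]
wrist_force: [-0.5, 0.4, -0.3]
finger_gap: 0.0853
grip_force: 0.0
```

```bash
python3 go.py .6706 -.1868 .0035 -.545; python3 -c "
from h import *
f=grab('wrist'); save(f,'w3')"
```

```text
t 11.07 pos [ 0.6697 -0.1865  0.0996] tilt 0.0015 a -0.544 j6 0.21 gap 0.085 | turn z 0.01 (x.08) then shift [0.   0.02 2.4 ]
```

View pics/w3.png

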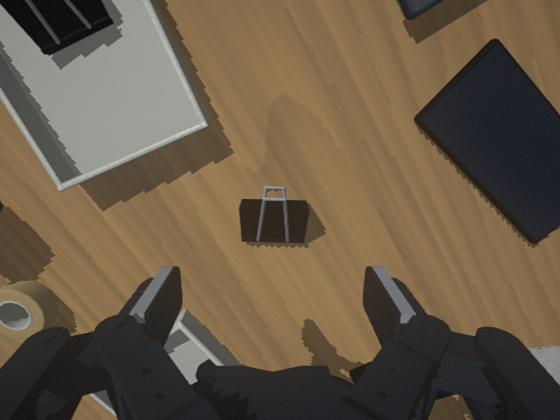

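Clip_2 is aligned at (273,220), as the first one was. I'll grip and lift it.

step_arm(moves=[0, 0, 0.7, 0, 0, 0, -1, 0, 0, 0.7, 0, 0, 0, -1, 0, 0, 0.6, 0, 0, 0, -1, 0, 0, 0.38, 0, 0, 0, -1, 0, 0, 0, 0, 0, 0, -1, 0, 0, 0, 0, 0, 0, 1, 0, 0, 0, 0, 0, 0, 1, 0, 0, 0, 0, 0, 0, 1, 0, 0, 0, 0, 0, 0, 1, 0, 0, 0, 0, 0, 0, 1, 0, 0, -0.5, 0, 0, 0, 1, 0, 0, -0.9, 0, 0, 0, 1, 0, 0, -1, 0, 0, 0, 1, 0, 0, 0, 0, 0, 0, 1, 0, 0, 0, 0, 0, 0, 1])

```text
clock: 13.0
tcp_pos: [0.6699, -0.1869, 0.1015]
eef_rot: [0.871, 0.491, -0.0, -0.0]
wrist_force: [-0.6, 0.2, -0.9]
finger_gap: 0.0501
grip_force: 31.3
```

```bash
b=$(python3 tray.py clip 0 -.054); echo $b; python3 go.py $b .1 -.147
```

```text
0.6167 -0.0464
t 13.00 pos [ 0.6699 -0.1869  0.1015] tilt 0.0002 a -0.545 j6 0.21 gap 0.050 | turn z -4.97 (x.08) then shift [ 3.28 -1.83  0.04]
```

step_arm(moves=[0, 0, 0, 0, 0, -0.994, 1, 0, 0, 0, 0, 0, -0.994, 1, 0, 0, 0, 0, 0, -0.994, 1, 0, 0, 0, 0, 0, -0.994, 1, 0, 0, 0, 0, 0, -0.994, 1, 0, 0, 0, 0, 0, 0, 1, 0.82, -0.457, 0, 0, 0, 0, 1, 0.82, -0.457, 0, 0, 0, 0, 1, 0.82, -0.457, 0, 0, 0, 0, 1, 0.82, -0.457, 0, 0, 0, 0, 1, 0, 0, 0, 0, 0, 0, 1, 0, 0, 0, 0, 0, 0, 1])

```text
clock: 14.5
tcp_pos: [0.6173, -0.0468, 0.1011]
eef_rot: [0.758, 0.653, -0.0, -0.0]
wrist_force: [0.0, 0.2, -0.4]
finger_gap: 0.0502
grip_force: 31.3
```

```bash
python3 go.py .6167 -.0464 .0075 -.147
```

```text
t 14.50 pos [ 0.6173 -0.0468  0.1011] tilt 0.0002 a -0.148 j6 -0.00 gap 0.050 | turn z -0.01 (x.08) then shift [ 0.01 -0.02  2.34]
```

Next I'll place it, lift, and move towards the left-hand roll.

step_arm(moves=[0, 0, 0.8, 0, 0, 0, 1, 0, 0, 0.8, 0, 0, 0, 1, 0, 0, 0.45, 0, 0, 0, 1, 0, 0, 0.28, 0, 0, 0, 1, 0, 0, 0, 0, 0, 0, 1, 0, 0, 0, 0, 0, 0, 1, 0, 0, 0, 0, 0, 0, -0.45, 0, 0, 0, 0, 0, 0, -0.45, 0, 0, 0, 0, 0, 0, -0.45, 0, 0, 0, 0, 0, 0, -0.45, 0, 0, -0.3, 0, 0, 0, -0.45, 0, 0, -0.6, 0, 0, 0, -0.45, 0, 0, -0.9, 0, 0, 0, -0.45, 0, 0, -0.5, 0, 0, 0, -1, 0, 0, 0, 0, 0, 0, -1])

```text
clock: 16.38
tcp_pos: [0.6179, -0.0466, 0.1016]
eef_rot: [0.757, 0.653, 0.001, 0.001]
wrist_force: [0.1, -0.2, -0.5]
finger_gap: 0.0856
grip_force: 0.0
```

```bash
python3 go.py .6596 .1965 .1 .083; python3 - <<'E'
from fit import *
fs=[grab("side"),grab("scene")]
P=points(fs)
A=[-.15]
for n,x,y in(("A",.627,.007),("B",.618,-.052),("C",.628,.062)):
    q,c,d=fit(P,h_clip,x,y,.03,A,.003); print(n,q.round(4),"%.2f"%c)
save(fs[0],"s1")
E
```

```text
t 16.38 pos [ 0.6179 -0.0466  0.1016] tilt 0.0029 a -0.147 j6 -0.00 gap 0.086 | turn z -2.88 (x.08) then shift [5.97 1.54 0.04]
A [ 0.6262  0.0044 -0.129 ] 3.55
B [ 0.6179 -0.0531 -0.1545] 3.45
C [ 0.6266  0.063  -0.0806] 3.35
```

View pics/s1.png

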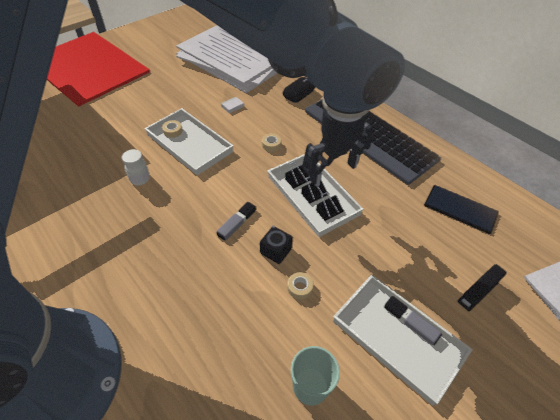

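All three clips sit in a row in their tray (295–330, 178–208). Now the left roll.

step_arm(moves=[0, 0, 0, 0, 0, -0.96, -1, 0, 0, 0, 0, 0, -0.96, -1, 0, 0, 0, 0, 0, -0.96, -1, 0, 0, 0, 0, 0, 0, -1, 0.853, 0.22, 0, 0, 0, 0, -1, 0.853, 0.22, 0, 0, 0, 0, -1, 0.853, 0.22, 0, 0, 0, 0, -1, 0.853, 0.22, 0, 0, 0, 0, -1, 0.853, 0.22, 0, 0, 0, 0, -1, 0.853, 0.22, 0, 0, 0, 0, -1, 0.853, 0.22, 0, 0, 0, 0, -1, 0, 0, 0, 0, 0, 0, -1, 0, 0, 0, 0, 0, 0, -1])

```text
clock: 18.1
tcp_pos: [0.6583, 0.1961, 0.0993]
eef_rot: [0.677, 0.736, -0.001, -0.0]
wrist_force: [0.2, -0.1, 0.5]
finger_gap: 0.0854
grip_force: 0.0
```

```bash
python3 go.py .6596 .1965 .003 .083
```

```text
t 18.10 pos [0.6583 0.1961 0.0993] tilt 0.0013 a 0.082 j6 0.14 gap 0.085 | turn z -0.01 (x.08) then shift [0.01 0.03 2.41]
```

step_arm(moves=[0.01, 0.03, 0.7, 0, 0, 0, -1, 0, 0, 0.7, 0, 0, 0, -1, 0, 0, 0.6, 0, 0, 0, -1, 0, 0, 0.4, 0, 0, 0, -1, 0, 0, 0, 0, 0, 0, -1, 0, 0, 0, 0, 0, 0, 1, 0, 0, 0, 0, 0, 0, 1, 0, 0, 0, 0, 0, 0, 1, 0, 0, 0, 0, 0, 0, 1, 0, 0, 0, 0, 0, 0, 1, 0, 0, -0.5, 0, 0, 0, 1, 0, 0, -0.9, 0, 0, 0, 1, 0, 0, -1, 0, 0, 0, 1, 0, 0, 0, 0, 0, 0, 1, 0, 0, 0, 0, 0, 0, 1])

```text
clock: 19.98
tcp_pos: [0.6597, 0.1971, 0.1006]
eef_rot: [0.677, 0.736, 0.0, 0.0]
wrist_force: [0.2, -0.6, -1.2]
finger_gap: 0.0488
grip_force: 31.2
```

```bash
b=$(python3 tray.py tape 0 -.003); echo $b; python3 go.py $b .1 .083;  python3 -c "
from h import *
f=grab('wrist'); save(f,'w4')"
```

```text
0.5028 0.3354
t 19.98 pos [0.6597 0.1971 0.1006] tilt 0.0003 a 0.083 j6 0.14 gap 0.049 | turn z 0.00 (x.08) then shift [ 3.77 -3.62  0.01]
```

View pics/w4.png

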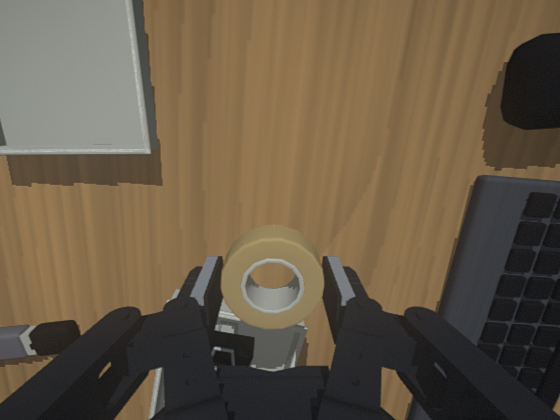

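The roll is held level and centred at (272,278). On to the tape tray.

step_arm(moves=[0.754, -0.724, 0, 0, 0, 0, 1, 0.754, -0.724, 0, 0, 0, 0, 1, 0.754, -0.724, 0, 0, 0, 0, 1, 0.754, -0.724, 0, 0, 0, 0, 1, 0.754, -0.724, 0, 0, 0, 0, 1, 0, 0, 0, 0, 0, 0, 1, 0, 0, 0, 0, 0, 0, 1])

```text
clock: 20.9
tcp_pos: [0.5032, 0.335, 0.0996]
eef_rot: [0.677, 0.736, -0.0, -0.0]
wrist_force: [0.1, -0.0, 0.3]
finger_gap: 0.0491
grip_force: 31.2
```

```bash
python3 go.py .5028 .3354 .0075 .083
```

```text
t 20.90 pos [0.5032 0.335  0.0996] tilt 0.0008 a 0.083 j6 0.43 gap 0.049 | turn z 0.00 (x.08) then shift [ 0.01 -0.01  2.3 ]
```

step_arm(moves=[0, 0, 0.8, 0, 0, 0, 1, 0, 0, 0.8, 0, 0, 0, 1, 0, 0, 0.45, 0, 0, 0, 1, 0, 0, 0.24, 0, 0, 0, 1, 0, 0, 0, 0, 0, 0, 1, 0, 0, 0, 0, 0, 0, 1, 0, 0, 0, 0, 0, 0, -0.45, 0, 0, 0, 0, 0, 0, -0.45, 0, 0, 0, 0, 0, 0, -0.45, 0, 0, 0, 0, 0, 0, -0.45, 0, 0, -0.3, 0, 0, 0, -0.45, 0, 0, -0.6, 0, 0, 0, -0.45, 0, 0, -0.9, 0, 0, 0, -0.45, 0, 0, -0.5, 0, 0, 0, -1, 0, 0, 0, 0, 0, 0, -1])

```text
clock: 22.78
tcp_pos: [0.5037, 0.3358, 0.1019]
eef_rot: [0.677, 0.736, 0.001, 0.0]
wrist_force: [-0.0, -0.8, -0.0]
finger_gap: 0.0857
grip_force: 0.0
```

```bash
python3 go.py .4403 -.1489 .1 .083
```

```text
t 22.77 pos [0.5037 0.3358 0.1019] tilt 0.0028 a 0.083 j6 0.43 gap 0.086 | turn z 0.00 (x.08) then shift [-11.94  -2.58   0.05]
```

step_arm(moves=[-0.853, -0.184, 0, 0, 0, 0, -1, -0.853, -0.184, 0, 0, 0, 0, -1, -0.853, -0.184, 0, 0, 0, 0, -1, -0.853, -0.184, 0, 0, 0, 0, -1, -0.853, -0.184, 0, 0, 0, 0, -1, -0.853, -0.184, 0, 0, 0, 0, -1, -0.853, -0.184, 0, 0, 0, 0, -1, -0.853, -0.184, 0, 0, 0, 0, -1, -0.853, -0.184, 0, 0, 0, 0, -1, -0.853, -0.184, 0, 0, 0, 0, -1, -0.853, -0.184, 0, 0, 0, 0, -1, -0.853, -0.184, 0, 0, 0, 0, -1, -0.853, -0.184, 0, 0, 0, 0, -1, -0.853, -0.184, 0, 0, 0, 0, -1, 0, 0, 0, 0, 0, 0, -1, 0, 0, 0, 0, 0, 0, -1])

```text
clock: 24.78
tcp_pos: [0.4395, -0.1487, 0.0998]
eef_rot: [0.677, 0.736, -0.0, -0.001]
wrist_force: [-0.5, 0.4, 0.1]
finger_gap: 0.0854
grip_force: 0.0
```

```bash
python3 go.py .4403 -.1489 .003 .083
```

```text
t 24.77 pos [ 0.4395 -0.1487  0.0998] tilt 0.0016 a 0.083 j6 -0.51 gap 0.085 | turn z -0.00 (x.08) then shift [-0.01  0.02  2.42]
```

step_arm(moves=[0, 0.02, 0.7, 0, 0, 0, -1, 0, 0, 0.7, 0, 0, 0, -1, 0, 0, 0.6, 0, 0, 0, -1, 0, 0, 0.4, 0, 0, 0, -1, 0, 0, 0, 0, 0, 0, -1, 0, 0, 0, 0, 0, 0, 1, 0, 0, 0, 0, 0, 0, 1, 0, 0, 0, 0, 0, 0, 1, 0, 0, 0, 0, 0, 0, 1, 0, 0, 0, 0, 0, 0, 1, 0, 0, -0.5, 0, 0, 0, 1, 0, 0, -0.9, 0, 0, 0, 1, 0, 0, -1, 0, 0, 0, 1, 0, 0, 0, 0, 0, 0, 1, 0, 0, 0, 0, 0, 0, 1])

```text
clock: 26.65
tcp_pos: [0.4406, -0.149, 0.1003]
eef_rot: [0.677, 0.736, 0.0, 0.0]
wrist_force: [-0.1, 0.1, -1.9]
finger_gap: 0.0486
grip_force: 31.3
```

```bash
b=$(python3 tray.py tape 0 -.065); echo $b; python3 go.py $b .1 .083
```

```text
0.5080 0.2736
t 26.65 pos [ 0.4406 -0.149   0.1003] tilt 0.0001 a 0.083 j6 -0.51 gap 0.049 | turn z 0.00 (x.08) then shift [1.039e+01 2.560e+00 1.000e-02]
```

step_arm(moves=[0.866, 0.213, 0, 0, 0, 0, 1, 0.866, 0.213, 0, 0, 0, 0, 1, 0.866, 0.213, 0, 0, 0, 0, 1, 0.866, 0.213, 0, 0, 0, 0, 1, 0.866, 0.213, 0, 0, 0, 0, 1, 0.866, 0.213, 0, 0, 0, 0, 1, 0.866, 0.213, 0, 0, 0, 0, 1, 0.866, 0.213, 0, 0, 0, 0, 1, 0.866, 0.213, 0, 0, 0, 0, 1, 0.866, 0.213, 0, 0, 0, 0, 1, 0.866, 0.213, 0, 0, 0, 0, 1, 0.866, 0.213, 0, 0, 0, 0, 1, 0, 0, 0, 0, 0, 0, 1, 0, 0, 0, 0, 0, 0, 1])

```text
clock: 28.4
tcp_pos: [0.5075, 0.2729, 0.0994]
eef_rot: [0.677, 0.736, -0.001, -0.0]
wrist_force: [0.4, -0.7, -0.2]
finger_gap: 0.0485
grip_force: 31.3
```

```bash
python3 go.py .5080 .2736 .0075 .083;  python3 -c "
from h import *
f=grab('wrist'); save(f,'w5')"
```

```text
t 28.40 pos [0.5075 0.2729 0.0994] tilt 0.0022 a 0.083 j6 0.33 gap 0.049 | turn z 0.00 (x.08) then shift [0.02 0.01 2.3 ]
```

View pics/w5.png

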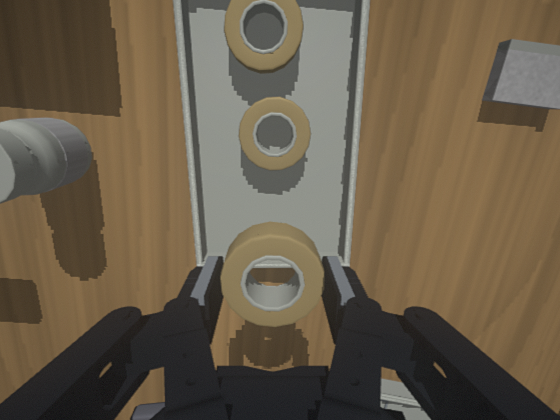

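The two rolls already in the tray are at (263,28) and (275,133). The held one goes down into the free near end, whose wall is at row 265.

step_arm(moves=[0.02, 0.01, 0.8, 0, 0, 0, 1, 0, 0, 0.8, 0, 0, 0, 1, 0, 0, 0.45, 0, 0, 0, 1, 0, 0, 0.24, 0, 0, 0, 1, 0, 0, 0, 0, 0, 0, 1, 0, 0, 0, 0, 0, 0, 1, 0, 0, 0, 0, 0, 0, -0.45, 0, 0, 0, 0, 0, 0, -0.45, 0, 0, 0, 0, 0, 0, -0.45, 0, 0, 0, 0, 0, 0, -0.45, 0, 0, -0.3, 0, 0, 0, -0.45, 0, 0, -0.6, 0, 0, 0, -0.45, 0, 0, -0.9, 0, 0, 0, -0.45, 0, 0, -0.5, 0, 0, 0, -0.45, 0, 0, 0, 0, 0, 0, -0.45])

```text
clock: 30.32
tcp_pos: [0.5094, 0.2748, 0.1028]
eef_rot: [0.677, 0.736, 0.002, 0.001]
wrist_force: [0.0, -1.1, -1.2]
finger_gap: 0.062
grip_force: 0.0
```

```bash
python3 go.py .4419 .0564 .1 1.815
```

```text
t 30.32 pos [0.5094 0.2748 0.1028] tilt 0.0034 a 0.083 j6 0.33 gap 0.062 | turn z 17.62 (x.08) then shift [-2.96  4.89  0.07]
```

step_arm(moves=[0, 0, 0, 0, 0, 0.979, -0.45, 0, 0, 0, 0, 0, 0.979, -0.45, 0, 0, 0, 0, 0, 0.979, -0.45, 0, 0, 0, 0, 0, 0.979, -0.45, 0, 0, 0, 0, 0, 0.979, -0.45, 0, 0, 0, 0, 0, 0.979, -0.45, 0, 0, 0, 0, 0, 0.979, -0.45, 0, 0, 0, 0, 0, 0.979, -0.45, 0, 0, 0, 0, 0, 0.979, -0.45, 0, 0, 0, 0, 0, 0.979, -0.45, 0, 0, 0, 0, 0, 0.979, -0.45, 0, 0, 0, 0, 0, 0.979, -0.45, 0, 0, 0, 0, 0, 0.979, -0.45, 0, 0, 0, 0, 0, 0.979, -0.45, 0, 0, 0, 0, 0, 0.979, -0.45, 0, 0, 0, 0, 0, 0.979, -0.45, 0, 0, 0, 0, 0, 0.979, -0.45, 0, 0, 0, 0, 0, 0.979, -0.45])

```text
clock: 32.58
tcp_pos: [0.508, 0.2742, 0.0999]
eef_rot: [0.993, 0.121, -0.001, 0.0]
wrist_force: [0.4, -0.1, -0.1]
finger_gap: 0.0621
grip_force: 0.0
```

step_arm(moves=[-0.49, 0.815, 0, 0, 0, 0, -0.45, -0.49, 0.815, 0, 0, 0, 0, -0.45, -0.49, 0.815, 0, 0, 0, 0, -0.45, -0.49, 0.815, 0, 0, 0, 0, -0.45, -0.49, 0.815, 0, 0, 0, 0, -0.45, -0.49, 0.815, 0, 0, 0, 0, -0.45, 0, 0, 0, 0, 0, 0, -0.45, 0, 0, 0, 0, 0, 0, -0.45])

```text
clock: 33.58
tcp_pos: [0.4418, 0.0565, 0.1006]
eef_rot: [0.993, 0.122, -0.0, -0.0]
wrist_force: [-0.7, 0.3, -0.1]
finger_gap: 0.0617
grip_force: 0.0
```

```bash
python3 go.py .4419 .0564 .003 1.815;  python3 -c "
from h import *
f=grab('wrist'); save(f,'w6')"
```

```text
t 33.58 pos [0.4418 0.0565 0.1006] tilt 0.0004 a -1.327 j6 1.35 gap 0.062 | turn z -0.01 (x.08) then shift [0.   0.   2.44]
```

View pics/w6.png

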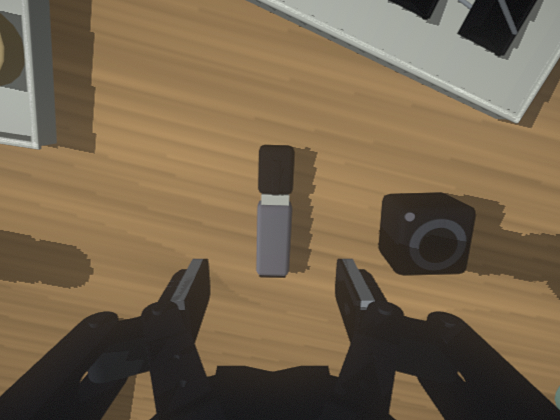

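The highlighter is at (275,210), parallel to the pads, and the speaker at (430,233) is clear of the right finger.

step_arm(moves=[0, 0, 0.7, 0, 0, 0, -0.45, 0, 0, 0.7, 0, 0, 0, -0.45, 0, 0, 0.6, 0, 0, 0, -0.45, 0, 0, 0.4, 0, 0, 0, -0.45, 0, 0, 0, 0, 0, 0, -0.45, 0, 0, 0, 0, 0, 0, 1, 0, 0, 0, 0, 0, 0, 1, 0, 0, 0, 0, 0, 0, 1, 0, 0, 0, 0, 0, 0, 1, 0, 0, 0, 0, 0, 0, 1, 0, 0, -0.5, 0, 0, 0, 1, 0, 0, -0.9, 0, 0, 0, 1, 0, 0, -1, 0, 0, 0, 1, 0, 0, 0, 0, 0, 0, 1, 0, 0, 0, 0, 0, 0, 1])

```text
clock: 35.5
tcp_pos: [0.4415, 0.0562, 0.1008]
eef_rot: [0.993, 0.122, 0.0, 0.0]
wrist_force: [0.1, -0.2, -0.3]
finger_gap: 0.0258
grip_force: 29.9
```

```bash
b=$(python3 tray.py pen -.017 0); echo $b; python3 go.py $b .1 .103
```

```text
0.4921 -0.3367
t 35.50 pos [0.4415 0.0562 0.1008] tilt 0.0002 a -1.327 j6 1.35 gap 0.026 | turn z -17.87 (x.08) then shift [-9.9   0.25  0.02]
```

step_arm(moves=[0, 0, 0, 0, 0, -0.993, 1, 0, 0, 0, 0, 0, -0.993, 1, 0, 0, 0, 0, 0, -0.993, 1, 0, 0, 0, 0, 0, -0.993, 1, 0, 0, 0, 0, 0, -0.993, 1, 0, 0, 0, 0, 0, -0.993, 1, 0, 0, 0, 0, 0, -0.993, 1, 0, 0, 0, 0, 0, -0.993, 1, 0, 0, 0, 0, 0, -0.993, 1, 0, 0, 0, 0, 0, -0.993, 1, 0, 0, 0, 0, 0, -0.993, 1, 0, 0, 0, 0, 0, -0.993, 1, 0, 0, 0, 0, 0, -0.993, 1, 0, 0, 0, 0, 0, -0.993, 1, 0, 0, 0, 0, 0, -0.993, 1, 0, 0, 0, 0, 0, -0.993, 1, 0, 0, 0, 0, 0, -0.993, 1, 0, 0, 0, 0, 0, -0.993, 1])

```text
clock: 37.75
tcp_pos: [0.441, 0.0562, 0.0998]
eef_rot: [0.669, 0.744, -0.001, -0.001]
wrist_force: [-0.2, 0.2, -0.5]
finger_gap: 0.0258
grip_force: 29.9
```

step_arm(moves=[-0.9, 0.023, 0, 0, 0, 0, 1, -0.9, 0.023, 0, 0, 0, 0, 1, -0.9, 0.023, 0, 0, 0, 0, 1, -0.9, 0.023, 0, 0, 0, 0, 1, -0.9, 0.023, 0, 0, 0, 0, 1, -0.9, 0.023, 0, 0, 0, 0, 1, -0.9, 0.023, 0, 0, 0, 0, 1, -0.9, 0.023, 0, 0, 0, 0, 1, -0.9, 0.023, 0, 0, 0, 0, 1, -0.9, 0.023, 0, 0, 0, 0, 1, -0.9, 0.023, 0, 0, 0, 0, 1, 0, 0, 0, 0, 0, 0, 1, 0, 0, 0, 0, 0, 0, 1])

```text
clock: 39.38
tcp_pos: [0.492, -0.3357, 0.0997]
eef_rot: [0.67, 0.743, -0.0, -0.001]
wrist_force: [-0.7, 0.4, -0.9]
finger_gap: 0.0263
grip_force: 29.9
```

```bash
python3 go.py .4921 -.3367 .0075 .103;  python3 -c "
from h import *
f=grab('wrist'); save(f,'w7')"
```

```text
t 39.38 pos [ 0.492  -0.3357  0.0997] tilt 0.0024 a 0.103 j6 -0.78 gap 0.026 | turn z 0.00 (x.08) then shift [-0.03  0.    2.3 ]
```

View pics/w7.png

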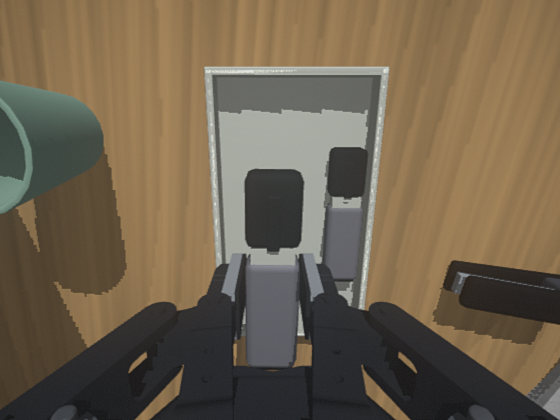

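The highlighter is held level at (273,270), parallel to the one in the tray at (345,215). I'll lower it and release with a small opening.

step_arm(moves=[-0.03, 0, 0.8, 0, 0, 0, 1, 0, 0, 0.8, 0, 0, 0, 1, 0, 0, 0.45, 0, 0, 0, 1, 0, 0, 0.24, 0, 0, 0, 1, 0, 0, 0, 0, 0, 0, 1, 0, 0, 0, 0, 0, 0, 1, 0, 0, 0, 0, 0, 0, 0.08, 0, 0, 0, 0, 0, 0, 0.08, 0, 0, 0, 0, 0, 0, 0.08, 0, 0, 0, 0, 0, 0, 0.08, 0, 0, -0.3, 0, 0, 0, 0.08, 0, 0, -0.6, 0, 0, 0, 0.08, 0, 0, -0.9, 0, 0, 0, 0.08, 0, 0, -1, 0, 0, 0, 0.08, 0, 0, -1, 0, 0, 0, 0.08, 0, 0, 0, 0, 0, 0, 0.08])

```text
clock: 41.42
tcp_pos: [0.494, -0.3388, 0.1653]
eef_rot: [0.67, 0.743, 0.0, 0.003]
wrist_force: [1.2, 0.3, -0.9]
finger_gap: 0.0396
grip_force: 0.0
```

```bash
python3 - <<'E'
from fit import *
fs=[grab("side"),grab("scene")]; P=points(fs)
for n,m,x,y,r,w,b in[("roll1",h_roll,.5028,.3354,.03,0,.003),("roll2",h_roll,.508,.2736,.03,0,.003),("clip1",h_clip,.6262,.0065,.03,-.147,.003),("clip2",h_clip,.618,-.052,.03,-.147,.003),("hl",h_hl,.4921,-.3367,.05,.103+1.571,.003),("spk",h_box,.4597,-.054,.045,.22,0)]:
    q,c,d=fit(P,m,x,y,r,[w],b); print(n,q.round(4),"%.2f"%c,"z98 %.4f"%np.percentile(d[:,2],98))
v=np.hstack([fs[0]["image"]])
cv2.imwrite("pics/fin.png",v[...,::-1])
E
```

```text
roll1 [0.5054 0.3336 0.074 ] 4.86 z98 0.0245
roll2 [0.5104 0.2747 0.0528] 4.89 z98 0.0241
clip1 [ 0.6258  0.0049 -0.1124] 3.36 z98 0.0358
clip2 [ 0.6174 -0.0527 -0.1766] 3.46 z98 0.0347
hl [ 0.4952 -0.3342  1.632 ] 3.71 z98 0.0219
spk [ 0.4606 -0.054   0.2817] 4.31 z98 0.0485
```

View pics/fin.png

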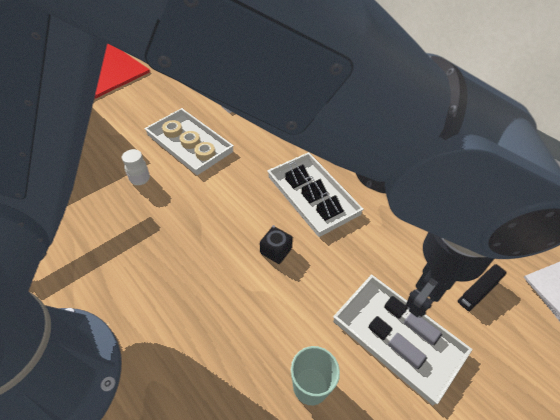

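All five pieces lie flat in their trays: three rolls, three clips and two highlighters. The cup and speaker haven't moved and the gripper is clear, so I'll hand in.

```bash
python3 -c "
from station import *
print(sign_off())"
```

```text
the job is handed in; nothing more can be done
None
```

The job is handed in: both rolls, both clips and the highlighter are flat in their own trays, and the cup and speaker were not moved (about 41 s of the 120 s); the sign-off returned no verdict.

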